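Find the right guide gap with the feeler gauge

TASK

One of the four gaps in the guide block is set right for the feeler gauge, two are slack and one is too tight; they look alike, so judge by the drag on the blade. Take the gauge by its handle, slide the blade gently into the gaps to feel for the one where it goes in against a steady drag, and leave the gauge standing there, fully home with its shoulder against the block. Do not force it (where it stops short, draw it back rather than shove the shim), and leave the other things on the bench alone.

Things in the scene. Friction and masses are not known exactly. Their poses are not given: they have to be found in the camera images.
- gauge: Plain metal feeler gauge, about 150 g, standing on its foot. Handle: upright aluminium grip 50 mm long (x), 18 mm wide (y), 56 mm high, on a foot 50x30x5 mm. A steel tongue (the blade), 6 mm thick, 62 mm long, sticks out along +x, 8 to 34 mm above the foot's underside. Origin: middle of the foot's underside; z up. The handle's front face (the shoulder) is at x = +25 mm.
- gauge_tip (a point): Rounded tip of the gauge's tongue, at (87, 0, 21) mm in the gauge's frame.
- gauge_grip (a point): Where to grip the gauge, across the handle's 18 mm width from above: on its middle, 40 mm above the foot's underside.
- block: Aluminium guide block, fixed to the bench: 70 mm deep (x), 90 mm wide (y), 54 mm high, with four upright gaps 20 mm apart (centre to centre), open to its front (-x) face, 64 mm deep, 10 mm wide, open down to the bench and covered above 42 mm. Origin: middle of its underside; front face at x = -35 mm; x points into the gaps, z up. Mouth corners are rounded 4 mm. All gaps look alike.
- block_mid (a point): Middle of the block, 21 mm up. Hidden in the gaps, shuffled each time: RIGHT gap (one): sprung leaves press both sides of the blade, met about 24 mm deep, passed with up to 10 N, then a steady drag of about 4 to 9 N to the shoulder. SLACK gaps (two): no drag up to the shoulder, at most a brush on a wall. TIGHT gap (one): a shim stops the blade dead 24 mm deep.
- shim (a joint): How far the shim in the tight gap has been pushed in from its place, m; 0 where it belongs. It slips if pushed with more than about 16 N. It does not tell which gap it sits in.
- frame (a point): Not part of the job: front of the tall fixed stereotaxic frame, 0.3 m up. It is up to 0.45 m high over x = 0.38 to 0.75, y = -0.19 to 0.13, and one thin arm of it reaches on to y = -0.33 over x = 0.53 to 0.57, 0.19 to 0.27 m up. Go round it in front (x below 0.33, 0.25 m up or more), not through it.
- gap1 (a point): Mouth of one of the four gaps: middle of its width, in the plane of the block's front face, 21 mm above the bench; numbered from the block's +y end. x axis points into the gap.
- gap2 (a point): Mouth of one of the four gaps: middle of its width, in the plane of the block's front face, 21 mm above the bench; numbered from the block's +y end. x axis points into the gap.
- gap3 (a point): Mouth of one of the four gaps: middle of its width, in the plane of the block's front face, 21 mm above the bench; numbered from the block's +y end. x axis points into the gap.
- gap4 (a point): Mouth of one of the four gaps: middle of its width, in the plane of the block's front face, 21 mm above the bench; numbered from the block's +y end. x axis points into the gap.
- cement_bottle: Bystander, to be left alone: small white bottle with a pointed cap, 34x34x83 mm, standing. Origin: about the middle of its underside.
- gauze_pack: Bystander, to be left alone: flat white stack of gauze, 54x54x15 mm. Origin: about the middle of its underside.
- marker: Bystander, to be left alone: felt marker pen, 135 mm long, 17 mm thick, lying. Origin: about the middle of its underside.
- bench_timer: Bystander, to be left alone: flat white bench timer, 62x64x18 mm. Origin: about the middle of its underside.
- battery: Bystander, to be left alone: round battery, 50 mm long, 14 mm thick, lying. Origin: about the middle of its underside.
- cotton_buds: Bystander, to be left alone: round tub of cotton buds, 77 mm wide, 82 mm high. Origin: about the middle of its underside.

How it is judged (in metres and radians):
At the end, for the whole second after the job is handed in: The gauge stands released and still, its blade gripped by the leaves of the right gap (over 6 N of contact), upright and in line within 0.12 rad, foot at most 12 mm above the bench, shoulder within 4 mm of the block's face; the shim is within 4 mm of its place (x of gauge_tip in the frame of block above 0.023 m and angle between gauge's own z axis and vertical below 0.12 rad and height (world z) of gauge below 0.012 m and angle between the x axis of gauge and the x axis of block, either way round below 0.12 rad and contact force between gauge and anything else above 6 N and linear speed of gauge below 0.01 m/s and value of joint shim below 0.004 m); the robot touches nothing.
It fails at once if the gauge is pressed against the block with more than 25 N (contact force between gauge and block above 25 N).
It fails at once if the shim of the too-tight gap is shoved more than 4 mm out of place (value of joint shim above 0.004 m).
It fails at once if a bystander is moved more than 25 mm (distance of any of cement_bottle, gauze_pack, marker, bench_timer, battery, cotton_buds from where it was at the start of the episode above 0.025 m).
It also fails if it takes over 72 s, if anything falls off the work surface, if the arm or the gripper's body presses on something with over 40 N, if the wrist force passes 120 N, or if a joint passes its speed limit or range.

ROBOT

A 6-joint arm with a two-finger parallel gripper is mounted at the origin on a cart in front of the work surface, level with it; the furniture and walls round the work are solid. World frame = base frame: x ahead of the robot, y to its left, z up, the work surface at z = 0. Lengths are in mm, angles in rad, forces in N, time in s.
With the tool pointing down it reaches from about 250 to 775 mm from the base axis. Payload 4 kg.
Tool frame: the origin (TCP) lies at the very end of the fingers, on their centre line; the grasp point (between the pads) lies 19 mm behind it; x points along the fingers, z is the direction in which the jaws open and shut, and the axes are right-handed (so a half turn about x gives the same grasp; the last joint's range is limited). The gripper opens to 85 mm and grips with 20 to 120 N. Pads are 22 mm wide; open, the fingers measure 114 mm over their backs; the gripper's body (76 mm by 85 mm) begins 54 mm behind the grasp point. The pads swing forward as they close: fully open they stand 13 mm farther back than shut.
Start: joints at [-1.358, 0.087, 1.371, -0, 1.684, -0.103], TCP at [170.814, -522.819, 231.341] pointing down, gripper open.
Joint ranges: [-3.1, 3.1], [-0.76, 2.03], [0.27, 2.55], [-1.08, 4.22], [0.17, 2.65], [-2.57, 2.57]. Speed limits (rad/s): [2.79, 2.79, 3.14, 3.14, 3.14, 3.14].

INTERFACE

Orientations are given as a rotation vector (axis times angle).
In Python, from workcell import status, vision, r gives the robot as it stands.
- The arm moves only by the tool apply_moves, never from a script. Its argument "rows" is one flat list of numbers, 6 for each row, row after row: the shift along the tool's x, y, z in m, then the turn, a rotation vector about the tool's x, y, z in rad. A call has 1 to 20 rows; each row is the pose to reach, as a shift and turn from the pose commanded when the call began, along the tool's axes at that moment; what a row does not reach only later rows make up. A row lasts 1/10 s, in which the tool goes at most 50 mm and 8.59 degrees, less where a joint would pass 70% of its speed; a pose out of reach is approached as far as the arm can. A call with a gripper value outside its range is refused whole. "fingers" is the opening, from 0 (shut) to 1 (fully open), set as the call begins (left out, the last holds). The fingers move at their own pace and stop on an object; the grip force is fixed at half the most. Time passes only in rows, so rows that repeat a pose let the fingers close. It gives the time, the measured TCP pose, the force and the opening at its end, in the units of the state.
- status.get_obs(): the state, without advancing time (a new reading comes with each control period).
- vision.capture(name): name is "side" or "top" or "wrist"; returns a dict with "color" (400x640x3 uint8, red, green, blue), "range_z" (400x640 float32, mm along the optical axis (not along the pixel's ray), 0 where there is no reading), "fx", "fy", "cx", "cy" (pixels), "distortion" ([k1, k2, p1, p2, k3] as OpenCV has them; the pictures are not rectified), "rvec" (rotation vector, rad) and "tvec" (3), from world to camera coordinates, as OpenCV has them. Camera axes: x right, y down, z forward; pixel columns grow to the right and rows downward; lengths in mm; the calibration is good to about 2 mm. A picture is of the moment at which its call begins.
- r.close_job(): hands the job in, once; it reports no verdict.
The state is a dict: "time": time; "joint_positions": joint angles; "joint_vel": joint speeds; "effort": joint torques, N m; "tcp_pos": TCP position; "eef_rot": TCP orientation; "ft_force": force on the tool from outside, world axes, zero at the start; "ft_torque": the same for the moment, N m; "opening": finger opening in mm.
Only numpy, scipy, OpenCV 4.12 (cv2) and the standard library are available. Lean on these libraries where they do the work, as an engineer would, in place of code of your own. Each camera call takes 0.05 s, during which the arm holds its last target.

## Working session

There is one attempt and no reset: what is moved stays moved. The work goes in short steps, Python scripts to look and compute and a tool call to move; the robot and the scene stay as the last step left them, time stands still between calls to the robot, and variables do not carry over. Pictures are saved under pics/ and viewed, and the job is handed in when it is done.

Besides the shell and the picture viewer there is one more tool, called after "Request:" as name(argument=value, ...) on one line, values as JSON. apply_moves: Moves the arm, as the interface text tells. Its arguments: {"type":"object","properties":{"rows":{"type":"array"},"fingers":{"type":"number"}},"required":["rows"]}

```bash
ls; mkdir -p pics; python3 - <<'E'
from workcell import status, vision, r
import cv2,numpy as np
o=status.get_obs(); print({k:np.round(v,4) for k,v in o.items()})
for n in ("side","top","wrist"):
    c=vision.capture(n); np.savez(f"{n}0.npz",**c)
    cv2.imwrite(f"pics/{n}0.png",c["color"][:,:,::-1]); print(n,c["fx"],c["fy"],c["cx"],c["cy"],c["distortion"],c["rvec"],c["tvec"])
E
```

```text
pics
{'time': np.float64(0.0), 'joint_positions': array([-1.3581,  0.088 ,  1.3723,  0.    ,  1.6836, -0.1031]), 'joint_vel': array([ 0.0005, -0.0002,  0.0001,  0.001 , -0.0018,  0.0016]), 'effort': array([ 2.40000e-03, -3.51864e+01, -3.13267e+01,  2.00000e-04,
        1.10000e-02, -0.00000e+00]), 'tcp_pos': array([ 170.7049, -522.3019,  230.0856]), 'eef_rot': array([ 0.9751,  1.344 , -0.9725]), 'ft_force': array([-0.8082, -0.7978,  0.4566]), 'ft_torque': array([-0.0341,  0.0076,  0.0278]), 'opening': np.float64(85.3068)}
side 381.3853280621788 381.3853280621788 315.7805180076457 202.9444076122067 [0.01425285 0.         0.         0.         0.        ] [ 2.02748409 -0.43254566  0.24224316] [-549.99424213  137.47806555 1146.87693003]
top 396.89496354562715 396.89496354562715 312.35780490357484 198.782134823235 [0.01965113 0.         0.         0.         0.        ] [ 2.07966503 -2.14518742  0.2353127 ] [-277.45339297  517.25083635 1257.38945908]
wrist 327.04958635300505 327.04958635300505 319.89561605766 204.55453827235357 [-0.01559992  0.          0.          0.          0.        ] [-2.33857709  1.69503065  0.26038728] [-548.33568631  -38.99084251  379.39085563]
```

View pics/top0.png

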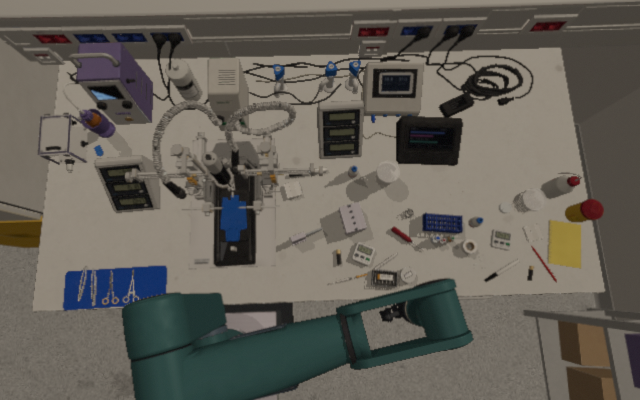

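View pics/side0.png

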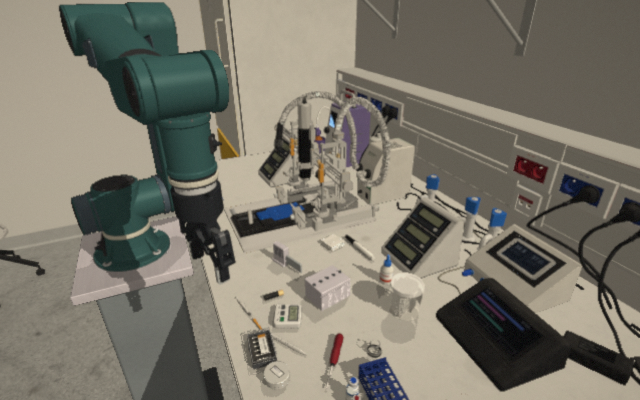

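View pics/wrist0.png

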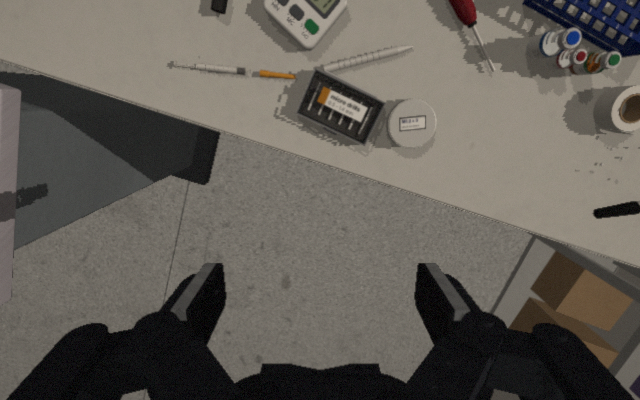

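The top view shows the block near (351,219) and the gauge near (305,237), with its tongue or handle running up and to the right. I'll zoom in and build a point cloud.

```bash
cat > h.py <<'E'
import numpy as np,cv2
def cloud(c):
    K=np.array([[c["fx"],0,c["cx"]],[0,c["fy"],c["cy"]],[0,0,1]]);h,w=c["range_z"].shape
    u,v=np.meshgrid(np.arange(w),np.arange(h))
    p=cv2.undistortPoints(np.stack([u.ravel(),v.ravel()],1).astype(np.float64)[:,None],K,np.array(c["distortion"],float))[:,0]
    z=c["range_z"].ravel().astype(float)
    P=np.c_[p*z[:,None],z]; R=cv2.Rodrigues(np.array(c["rvec"],float))[0]
    W=(P-np.array(c["tvec"]))@R; W[z==0]=np.nan
    return W.reshape(h,w,3)
def proj(c,X):
    K=np.array([[c["fx"],0,c["cx"]],[0,c["fy"],c["cy"]],[0,0,1]])
    return cv2.projectPoints(np.array(X,float).reshape(-1,3),np.array(c["rvec"],float),np.array(c["tvec"],float),K,np.array(c["distortion"],float))[0][:,0]
E
python3 - <<'E'
from h import *
for n,(a,b,x,y) in {"top":(180,280,270,400),"side":(225,320,250,410)}.items():
    c=dict(np.load(f"{n}0.npz")); im=c["color"][a:b,x:y,::-1]
    cv2.imwrite(f"pics/{n}0z.png",cv2.resize(im,None,fx=5,fy=5,interpolation=cv2.INTER_CUBIC))
    W=cloud(c)
    if n=="top":
        pts=[(305,237),(292,242),(318,231),(351,219),(342,210),(360,210),(345,232),(364,230),(363,253),(338,258),(292,190),(353,170),(388,172)]
    else: pts=[(280,255),(295,262),(328,287),(328,278),(272,295),(287,315),(333,242),(360,247),(387,265)]
    for p in pts: print(n,p,np.round(W[p[1],p[0]],1))
E
```

```text
top (305, 237) [ 385.3 -265.3   31.8]
top (292, 242) [ 370.1 -222.1   32.1]
top (318, 231) [ 4.081e+02 -3.096e+02  4.000e-01]
top (351, 219) [ 437.  -417.8   55.5]
top (342, 210) [ 468.8 -390.2   49.8]
top (360, 210) [ 466.8 -449.5   51.3]
top (345, 232) [ 398.3 -398.5   28.3]
top (364, 230) [ 406.8 -466.1   -0.7]
top (363, 253) [ 327.6 -454.8   23.6]
top (338, 258) [ 314.5 -372.4   13.8]
top (292, 190) [ 550.3 -225.    14.6]
top (353, 170) [ 602.  -432.6   60.5]
top (388, 172) [ 584.4 -544.    85.6]
side (280, 255) [ 380.5 -255.6   30.5]
side (295, 262) [ 406.  -305.5   32.7]
side (328, 287) [ 434.4 -452.9   51.5]
side (328, 278) [ 447.3 -425.4   53.7]
side (272, 295) [ 316.  -379.3   10.7]
side (287, 315) [ 325.6 -462.6   15. ]
side (333, 242) [ 552.5 -238.3   14.5]
side (360, 247) [ 614.8 -291.2   11.9]
side (387, 265) [ 604.3 -444.4   56.5]
```

View pics/top0z.png

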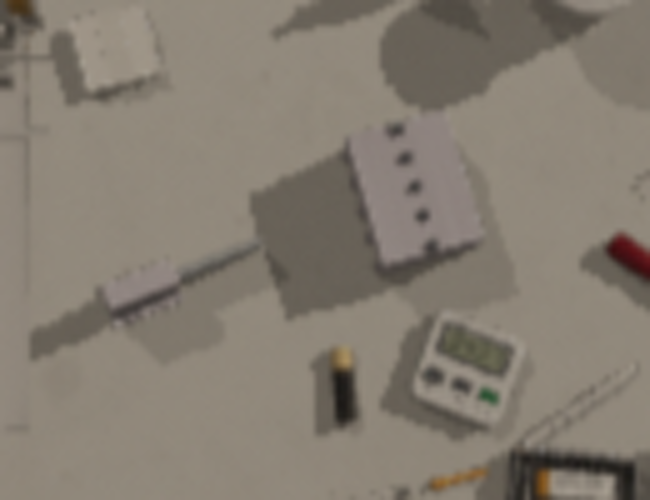

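View pics/side0z.png

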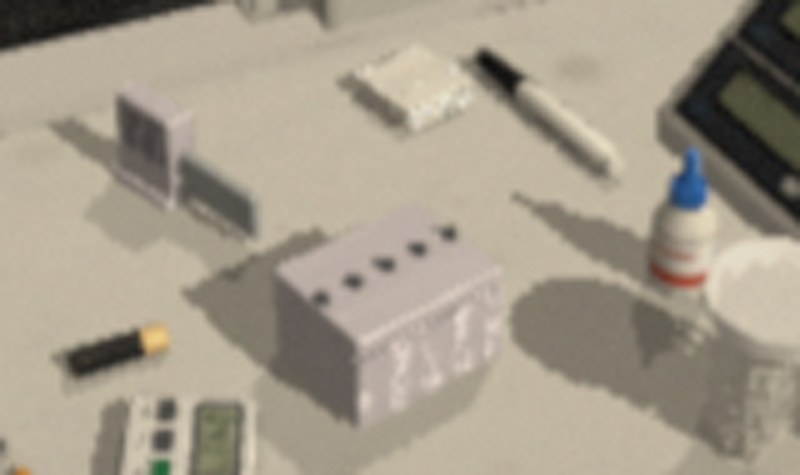

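```bash
cat >> h.py <<'E'
def ray_z(c,uv,z):
    K=np.array([[c["fx"],0,c["cx"]],[0,c["fy"],c["cy"]],[0,0,1]])
    p=cv2.undistortPoints(np.array(uv,float).reshape(-1,1,2),K,np.array(c["distortion"],float))[:,0]
    R=cv2.Rodrigues(np.array(c["rvec"],float))[0]; t=np.array(c["tvec"],float)
    d=np.c_[p,np.ones(len(p))]@R; C=-R.T@t
    return C+d*((z-C[2])/d[:,2])[:,None]
E
python3 - <<'E'
from h import *
for n in("top","side"):
    c=dict(np.load(f"{n}0.npz")); W=cloud(c)
    m=(abs(W[...,0]-437)<75)&(abs(W[...,1]+418)<75)&(W[...,2]>46)&(W[...,2]<62)
    p=W[m]; print(n,len(p),p.mean(0),cv2.minAreaRect(p[:,:2].astype(np.float32)))
    m=(abs(W[...,0]-375)<45)&(abs(W[...,1]+235)<45)&(W[...,2]>46)&(W[...,2]<66)
    p=W[m]; print(n,len(p),p.mean(0),cv2.minAreaRect(p[:,:2].astype(np.float32)))
t=dict(np.load("top0.npz"));s=dict(np.load("side0.npz"))
z=lambda o,l:[(o[0]+(a-2)/5,o[1]+(b-2)/5) for a,b in l]
print("block top",ray_z(t,z((270,180),[(348,140),(382,268),(485,236),(440,110)]),54).round(1))
print("side",ray_z(s,z((250,225),[(418,207),(275,270),(358,338),(503,268)]),54).round(1))
print("gauge top",ray_z(t,z((270,180),[(102,290),(115,315),(180,287),(170,262)]),56).round(1))
print("tip top",ray_z(t,z((270,180),[(259,245)]),34).round(1))
print("gauge side",ray_z(s,z((250,225),[(117,92),(130,82),(190,110),(178,122)]),56).round(1))
print("tip side",ray_z(s,z((250,225),[(256,205)]),34).round(1))
E
```

```text
top 579 [ 444.01925307 -423.00112037   54.01903492] ((444.7726745605469, -422.9979553222656), (90.2822494506836, 70.42758178710938), 13.14211368560791)
top 89 [ 385.49374823 -241.36724234   55.37380022] ((386.240966796875, -241.1151885986328), (18.994802474975586, 49.27149963378906), 20.4288272857666)
side 795 [ 442.32732731 -428.71942285   53.28884038] ((443.53173828125, -424.2938537597656), (91.63002014160156, 72.69701385498047), 13.67941665649414)
side 102 [ 385.07672426 -246.88949344   53.65637696] ((385.6637268066406, -244.23202514648438), (19.025108337402344, 50.560752868652344), 23.966196060180664)
block top [[ 476.4 -381.    54. ]
 [ 391.  -399.2   54. ]
 [ 409.9 -467.5   54. ]
 [ 494.8 -442.8   54. ]]
side [[ 479.5 -388.5   54. ]
 [ 394.3 -404.1   54. ]
 [ 411.  -465.3   54. ]
 [ 496.2 -448.8   54. ]]
gauge top [[ 382.  -216.9   56. ]
 [ 365.6 -225.    56. ]
 [ 382.4 -267.5   56. ]
 [ 398.9 -261.4   56. ]]
tip top [[ 411.3 -320.4   34. ]]
gauge side [[ 371.  -227.7   56. ]
 [ 380.8 -221.2   56. ]
 [ 402.1 -261.3   56. ]
 [ 392.3 -269.2   56. ]]
tip side [[ 413.9 -328.1   34. ]]
```

```bash
cat >> h.py <<'E'
from scipy.spatial.transform import Rotation as Ro
def target(yaw):  # tool x down, tool z along gauge y (or flipped)
    y=np.array([-np.sin(yaw),np.cos(yaw),0]); out=[]
    for s in(1,-1):
        z=s*y; x=np.array([0,0,-1.]); out.append(Ro.from_matrix(np.c_[x,np.cross(z,x),z]))
    return out
def plan(o,pos,yaw):
    R0=Ro.from_rotvec(o["eef_rot"])
    d=R0.inv().apply(np.array(pos)-o["tcp_pos"])/1000
    for T in target(yaw): print("shift",d.round(4),"turn",(R0.inv()*T).as_rotvec().round(4))
E
python3 - <<'E'
from h import *
from workcell import status
o=status.get_obs()
R=Ro.from_rotvec(o["eef_rot"]).as_matrix();print(R.round(3))
plan(o,(380,-250,200),np.radians(-70.5))
w=dict(np.load("wrist0.npz")); Rw=cv2.Rodrigues(w["rvec"])[0]; C=-Rw.T@w["tvec"]; print("cam in tool",R.T@(C-o["tcp_pos"]), R.T@Rw.T)
E
```

```text
[[-0.     0.951  0.311]
 [ 0.002  0.311 -0.951]
 [-1.     0.    -0.002]]
shift [ 0.0308  0.2835 -0.1939] turn [-1.5953e+00 -1.2000e-03 -1.6000e-03]
shift [ 0.0308  0.2835 -0.1939] turn [ 1.5463e+00 -1.5000e-03  1.2000e-03]
cam in tool [-141.94667093   75.28734085   -0.48134355] [[ 1.09924441e-03 -2.96572041e-01  9.55009851e-01]
 [ 1.94698443e-04 -9.55010347e-01 -2.96572419e-01]
 [ 9.99999377e-01  5.11944505e-04 -9.92047670e-04]]
```

```bash
python3 - <<'E'
from h import *
for n in("top","side"):
    W=cloud(dict(np.load(f"{n}0.npz")))
    for x in range(280,560,20):
        row=[]
        for y in range(-340,-60,20):
            m=(abs(W[...,0]-x)<10)&(abs(W[...,1]-y)<10)
            row.append(f"{np.nanmax(W[m][:,2]):5.0f}" if m.any() else "   --")
        print(n,x,*row)
E
```

```text
top 280     6     9     7     5     7     7     5     6     5     8     6     5     4     4
top 300     4     8     5     6     8     5     5     6     7    13    17    15    25    25
top 320     5     7     5     5     6     6     6     4     6    18    18    17    29    37
top 340     4     6     6     6     6     4     6     7     6    19    17    19    32    31
top 360     3     7     8     5     7     9     6     4     4    15    17    18    31    31
top 380     6     3     6     5    59    60    63     6     3    17    19    18    31    38
top 400     7    16    38    42    60    58    53     8     6    18    16    18    30    36
top 420     7    38    38     5     6     5     6     6     5    19    21    18    32    38
top 440     3     8     5     4     6     4     6     5     6    15    18    18    30    42
top 460     7     6     3     4    10     5     6     5     4    16    18    65    66    39
top 480     6     8     5     4     6     6     5     7    81    79    79    87    85    79
top 500     4     7     6     6     8     5     8     5     6    18    18    84    85   
[... 789 characters left out ...]
7    --    --    --    15    15    15    30    37
side 420     1    35    35    --     1     3     3     3     3    15    14    14    30    38
side 440     2     3     2     3     3     3     3     2     2    15    15    15    31    38
side 460    --     3     2     3     3     3     2     4     2    14    14    65    64    41
side 480    --     2     2     3     3     4     3     2    77    76    78    84    83    77
side 500    --     2     3     3     3     4     3     3     3    15    15    84    83    --
side 520     3     3     3     3     2    17    17   102   109   117   115    56    54    35
side 540     3   251   265   263   260   241   257   257   307   304   255   255   280   230
```

Request:
apply_moves(rows=[0.03,0.284,-0.194,-1.595,0,0,0.03,0.284,-0.194,-1.595,0,0,0.03,0.284,-0.194,-1.595,0,0,0.03,0.284,-0.194,-1.595,0,0,0.03,0.284,-0.194,-1.595,0,0,0.03,0.284,-0.194,-1.595,0,0,0.03,0.284,-0.194,-1.595,0,0,0.03,0.284,-0.194,-1.595,0,0,0.03,0.284,-0.194,-1.595,0,0,0.03,0.284,-0.194,-1.595,0,0,0.03,0.284,-0.194,-1.595,0,0,0.03,0.284,-0.194,-1.595,0,0,0.03,0.284,-0.194,-1.595,0,0,0.03,0.284,-0.194,-1.595,0,0], fingers=1)

```text
time: 1.55
tcp_pos: [380.4, -250.2, 201.2]
eef_rot: [-0.266, 1.555, 0.266]
ft_force: [0.3, 0.2, 0.2]
opening: 85.6
```

```bash
python3 - <<'E'
from h import *
from workcell import status, vision
o=status.get_obs(); print(o["time"],o["tcp_pos"],o["joint_positions"].round(2),o["ft_force"]); plan(o,(380,-250,200),np.radians(-70.5))
c=vision.capture("wrist"); np.savez("w1.npz",**c); cv2.imwrite("pics/w1.png",c["color"][:,:,::-1])
E
```

```text
1.55 [ 380.42861996 -250.19694683  201.17223311] [-0.71 -0.12  1.63 -0.    1.63 -1.04] [0.27846179 0.20231491 0.16728727]
shift [ 0.0012  0.0003 -0.0003] turn [-0.0018 -0.0001 -0.0002]
shift [ 0.0012  0.0003 -0.0003] turn [ 3.1398e+00 -3.0000e-04  2.0000e-04]
```

View pics/w1.png

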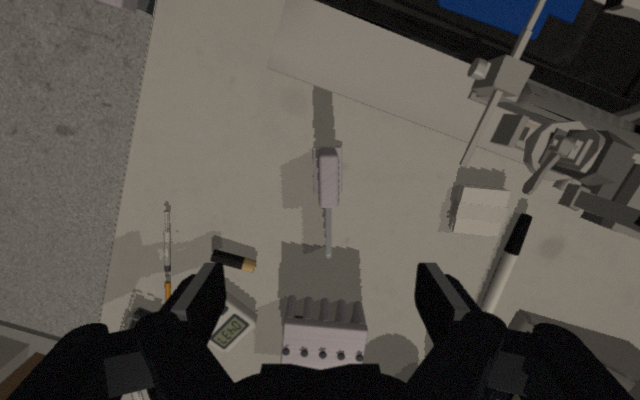

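The wrist view shows the gauge with its handle at (328,177) and tip at (329,256). The block's front edge runs from (284,322) to (367,328), with the gap mouths visible. Next I'll refine both poses.

```bash
python3 - <<'E'
from h import *
c=dict(np.load("w1.npz"))
im=c["color"][130:370,250:410,::-1]
cv2.imwrite("pics/w1z.png",cv2.resize(im[:130],None,fx=4.6,fy=4.6,interpolation=cv2.INTER_CUBIC))
cv2.imwrite("pics/w1y.png",cv2.resize(im[150:],None,fx=5,fy=5,interpolation=cv2.INTER_CUBIC))
W=cloud(c)
def seg(cx,cy,r,a,b):
    m=(abs(W[...,0]-cx)<r)&(abs(W[...,1]-cy)<r)&(W[...,2]>a)&(W[...,2]<b); p=W[m]
    print(len(p),p.mean(0).round(1),cv2.minAreaRect(p[:,:2].astype(np.float32)))
seg(386,-242,45,48,64);seg(400,-300,40,26,40);seg(444,-423,75,48,62)
E
```

```text
1082 [ 383.5 -238.6   54.9] ((384.06982421875, -239.53518676757812), (18.550586700439453, 49.66359329223633), 19.692209243774414)
297 [ 403.9 -294.8   33.4] ((404.262451171875, -295.89678955078125), (5.206258296966553, 56.35972595214844), 19.92645835876465)
3434 [ 438.9 -410.3   53.3] ((441.25, -414.2718505859375), (90.08050537109375, 56.749656677246094), 14.143599510192871)
```

View pics/w1z.png

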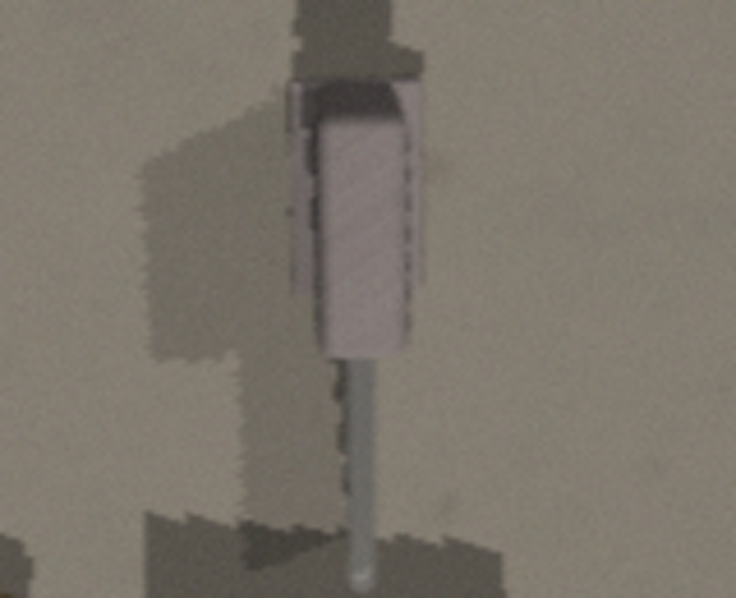

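View pics/w1y.png

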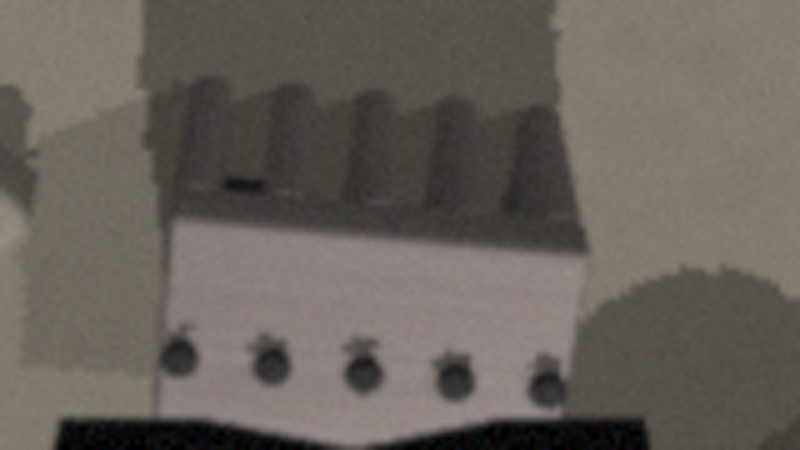

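```bash
python3 - <<'E'
from h import *
c=dict(np.load("w1.npz"))
b=ray_z(c,[(250+(u-2)/5,280+(v-2)/5) for u,v in [(172,217),(585,255)]],54)
d=b[1]-b[0]; print("front edge",b.round(1),np.linalg.norm(d),"yaw",np.degrees(np.arctan2(d[1],d[0]))-90,"mid",b.mean(0))
g=ray_z(c,[(250+(u-1.8)/4.6,130+(v-1.8)/4.6) for u,v in [(322,120),(402,120),(408,355),(325,355)]],56); print(g.round(1),g.mean(0).round(1))
e=(g[2]+g[3]-g[0]-g[1])/2; print(np.linalg.norm(e),np.degrees(np.arctan2(e[1],e[0])))
t=ray_z(c,[(250+(u-1.8)/4.6,130+(v-1.8)/4.6) for u,v in [(361,365),(361,570),(362,588)]],34); print(t.round(1)); e=t[1]-t[0];print(np.degrees(np.arctan2(e[1],e[0])))
# gap column centers at mouth bottom of ribs (z=42 lintel bottom?) 
E
```

```text
front edge [[ 392.1 -397.7   54. ]
 [ 477.1 -377.8   54. ]] 87.29722442720515 yaw -76.84579369459047 mid [ 434.62114683 -387.7472826    54.        ]
[[ 369.1 -220.    56. ]
 [ 383.5 -215.    56. ]
 [ 401.  -258.8   56. ]
 [ 385.3 -264.3   56. ]] [ 384.7 -239.5   56. ]
47.132927661879386 -69.066239659963
[[ 395.7 -270.4   34. ]
 [ 412.2 -316.2   34. ]
 [ 413.9 -320.3   34. ]]
-70.1668465525197
```

```bash
python3 - <<'E'
from h import *
from workcell import status
plan(status.get_obs(),(384.5,-240,22),np.radians(-70))
E
```

```text
shift [0.1792 0.0083 0.0072] turn [-0.0103 -0.0001 -0.0001]
shift [0.1792 0.0083 0.0072] turn [ 3.1313e+00 -1.0000e-04  1.0000e-04]
```

Request:
apply_moves(rows=[0.04,0.008,0.007,-0.01,0,0,0.08,0.008,0.007,-0.01,0,0,0.11,0.008,0.007,-0.01,0,0,0.14,0.008,0.007,-0.01,0,0,0.16,0.008,0.007,-0.01,0,0,0.17,0.008,0.007,-0.01,0,0,0.179,0.008,0.007,-0.01,0,0,0.179,0.008,0.007,-0.01,0,0,0.179,0.008,0.007,-0.01,0,0], fingers=1)

```text
time: 2.5
tcp_pos: [385.1, -240.9, 23.3]
eef_rot: [-0.276, 1.552, 0.273]
ft_force: [-0.5, -1.0, 0.4]
opening: 85.3
```

Request:
apply_moves(rows=[0,0,0,0,0,0,0,0,0,0,0,0,0,0,0,0,0,0,0,0,0,0,0,0,0,0,0,0,0,0,0,0,0,0,0,0,0,0,0,0,0,0,0,0,0,0,0,0], fingers=0)

```text
time: 3.3
tcp_pos: [384.7, -240.5, 22.6]
eef_rot: [-0.275, 1.553, 0.274]
ft_force: [0.4, 0.5, 2.5]
opening: 17.3
```

```bash
python3 - <<'E'
from h import *
from workcell import status, vision
o=status.get_obs(); print(o["time"],o["tcp_pos"],o["ft_force"],o["ft_torque"],o["opening"]); plan(o,(384.5,-240,22),np.radians(-70))
c=vision.capture("wrist"); np.savez("w2.npz",**c); cv2.imwrite("pics/w2.png",c["color"][:,:,::-1])
E
```

```text
3.3 [ 384.70816455 -240.45974304   22.62776368] [0.36575961 0.47667327 2.54495538] [ 0.02071336 -0.0252803  -0.00350045] 17.250899856497334
shift [ 0.0006  0.0005 -0.    ] turn [0.001  0.0004 0.0005]
shift [ 0.0006  0.0005 -0.    ] turn [-3.1406e+00 -9.0000e-04  6.0000e-04]
```

View pics/w2.png

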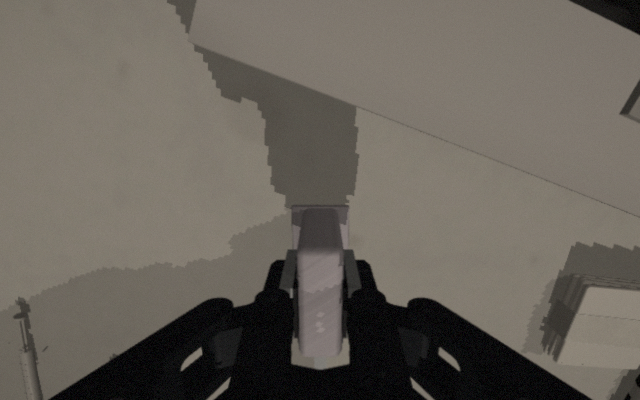

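```bash
cat >> h.py <<'E'
YAW=np.radians(-76.6); XH=np.array([np.cos(YAW),np.sin(YAW)]); YH=np.array([-np.sin(YAW),np.cos(YAW)])
FRONT=478.3; LAT=333.0
def bp(depth,lat,z): # depth of tip in gap mm, lat in block y
    p=(FRONT-87+depth)*XH+(LAT+lat)*YH; return (p[0],p[1],z)
def rep(o):
    R=Ro.from_rotvec(o["eef_rot"]).as_matrix(); t=o["tcp_pos"]; f=o["ft_force"]
    yaw=np.degrees(np.arctan2(-R[1,1],-R[0,1]))
    print(f"t{o['time']:.2f} depth {t[:2]@XH-FRONT+87:.2f} lat {t[:2]@YH-LAT:.2f} z {t[2]:.2f} yaw {yaw:.2f} Fx {f[:2]@XH:.2f} Fy {f[:2]@YH:.2f} Fz {f[2]:.2f} T {np.round(o['ft_torque'],3)} op {o['opening']:.2f}")
E
python3 - <<'E'
from h import *
from workcell import status
o=status.get_obs(); rep(o); plan(o,bp(-12,-10,26),YAW)
E
```

```text
t3.35 depth -68.23 lat -14.50 z 22.61 yaw -69.94 Fx -0.74 Fy 0.51 Fz 2.79 T [ 0.058 -0.039 -0.009] op 17.22
shift [-0.0034 -0.0564 -0.002 ] turn [0.1162 0.0004 0.0005]
shift [-0.0034 -0.0564 -0.002 ] turn [-3.0254e+00 -7.0000e-04  6.0000e-04]
```

Request:
apply_moves(rows=[-0.0035,0,0,0,0,0,-0.0035,0,0,0,0,0,-0.0035,-0.014,-0.0005,0.03,0,0,-0.0035,-0.028,-0.001,0.06,0,0,-0.0035,-0.042,-0.0015,0.09,0,0,-0.0035,-0.05,-0.002,0.116,0,0,-0.0035,-0.0565,-0.002,0.116,0,0,-0.0035,-0.0565,-0.002,0.116,0,0,-0.0035,-0.0565,-0.002,0.116,0,0,-0.0035,-0.0565,-0.002,0.116,0,0], fingers=0)

```text
time: 4.35
tcp_pos: [401.7, -293.6, 25.6]
eef_rot: [-0.183, 1.563, 0.184]
ft_force: [0.3, -0.0, -1.1]
opening: 17.2
```

```bash
python3 - <<'E'
from h import *
from workcell import status, vision
o=status.get_obs(); rep(o); plan(o,bp(-12,-10,26),YAW)
for n,(a,b,x,y) in {"top":(180,280,270,400),"side":(225,320,250,410)}.items():
    c=vision.capture(n); np.savez(n+"3.npz",**c);im=c["color"][a:b,x:y,::-1]
    cv2.imwrite(f"pics/{n}3.png",cv2.resize(im,None,fx=5,fy=5,interpolation=cv2.INTER_CUBIC))
E
```

```text
t4.35 depth -12.59 lat -10.26 z 25.64 yaw -76.58 Fx 0.11 Fy 0.30 Fz -1.09 T [0.01  0.061 0.035] op 17.23
shift [-0.0004 -0.0006  0.0003] turn [ 0.0004 -0.0003 -0.0006]
shift [-0.0004 -0.0006  0.0003] turn [-3.1412e+00  1.0000e-03 -4.0000e-04]
```

View pics/top3.png

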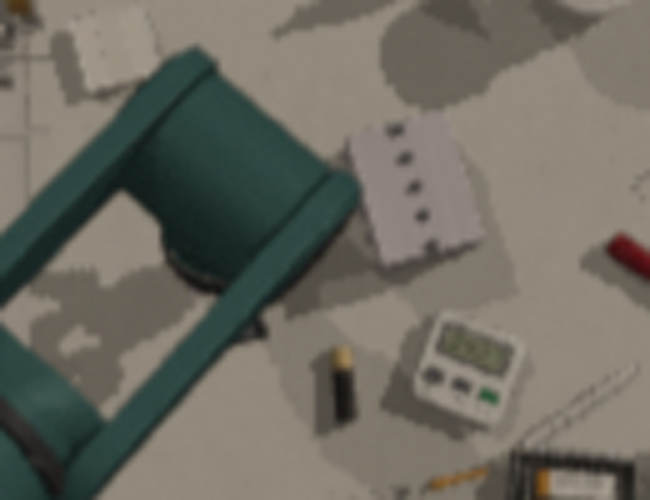

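View pics/side3.png

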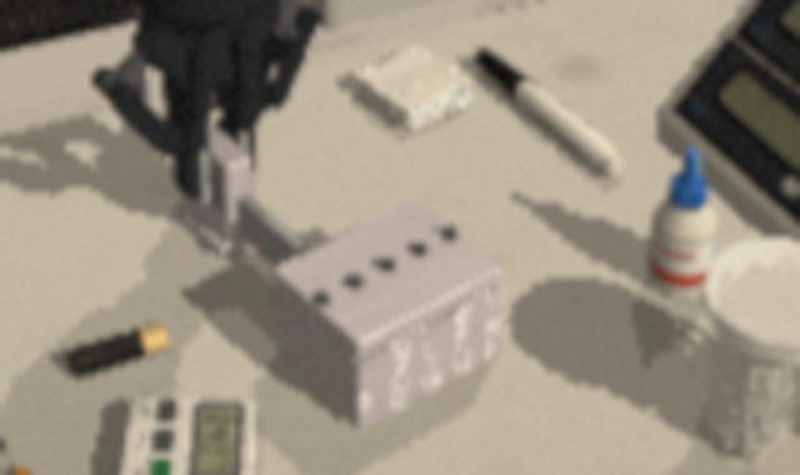

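Request:
apply_moves(rows=[0,-0.004,0.0003,0,0,0,0,-0.008,0.0003,0,0,0,0,-0.012,0.0003,0,0,0,0,-0.015,0.0003,0,0,0,0,-0.018,0.0003,0,0,0,0,-0.02,0.0003,0,0,0,0,-0.02,0.0003,0,0,0], fingers=0)

```text
time: 5.15
tcp_pos: [406.9, -313.8, 25.8]
eef_rot: [-0.184, 1.563, 0.183]
ft_force: [-0.1, 0.4, -2.2]
opening: 17.6
```

```bash
python3 - <<'E'
from h import *
from workcell import status
rep(status.get_obs())
E
```

```text
t5.15 depth 8.28 lat -9.90 z 25.79 yaw -76.61 Fx -0.39 Fy -0.01 Fz -2.24 T [-0.005 -0.039 -0.061] op 17.57
```

Request:
apply_moves(rows=[0,-0.003,0,0,0,0,0,-0.006,0,0,0,0,0,-0.009,0,0,0,0,0,-0.011,0,0,0,0,0,-0.012,0,0,0,0,0,-0.012,0,0,0,0], fingers=0)

```text
time: 5.75
tcp_pos: [409.7, -325.3, 25.8]
eef_rot: [-0.184, 1.563, 0.184]
ft_force: [-0.6, 0.4, -1.5]
opening: 17.1
```

```bash
python3 - <<'E'
from h import *
from workcell import status
rep(status.get_obs())
E
```

```text
t5.75 depth 20.12 lat -9.87 z 25.81 yaw -76.60 Fx -0.52 Fy -0.53 Fz -1.50 T [-0.018  0.017 -0.029] op 17.09
```

Now 1 mm creeping steps, checking force.

Request:
apply_moves(rows=[0,-0.001,0,0,0,0,0,-0.002,0,0,0,0,0,-0.002,0,0,0,0])

```text
time: 6.05
tcp_pos: [410.2, -327.2, 25.9]
eef_rot: [-0.184, 1.563, 0.184]
ft_force: [0.1, 0.3, -1.6]
opening: 17.3
```

Request:
apply_moves(rows=[0,-0.001,0,0,0,0,0,-0.001,0,0,0,0])

```text
time: 6.25
tcp_pos: [410.4, -328.2, 25.9]
eef_rot: [-0.184, 1.563, 0.184]
ft_force: [0.4, -1.0, -1.7]
opening: 17.7
```

Request:
apply_moves(rows=[0,-0.001,0,0,0,0,0,-0.001,0,0,0,0])

```text
time: 6.45
tcp_pos: [410.6, -329.2, 25.9]
eef_rot: [-0.184, 1.563, 0.183]
ft_force: [-0.9, -0.2, -1.9]
opening: 17.2
```

Request:
apply_moves(rows=[0,-0.001,0,0,0,0,0,-0.001,0,0,0,0])

```text
time: 6.65
tcp_pos: [410.9, -330.2, 25.9]
eef_rot: [-0.184, 1.563, 0.183]
ft_force: [0.3, 0.3, -1.8]
opening: 17.1
```

Request:
apply_moves(rows=[0,-0.001,0,0,0,0,0,-0.001,0,0,0,0])

```text
time: 6.85
tcp_pos: [411.1, -331.1, 25.9]
eef_rot: [-0.184, 1.563, 0.183]
ft_force: [0.0, -0.2, -1.7]
opening: 17.4
```

Request:
apply_moves(rows=[0,-0.001,0,0,0,0,0,-0.001,0,0,0,0])

```text
time: 7.05
tcp_pos: [411.3, -332.1, 25.9]
eef_rot: [-0.184, 1.563, 0.183]
ft_force: [0.6, 0.7, -1.2]
opening: 17.1
```

Request:
apply_moves(rows=[0,-0.001,0,0,0,0,0,-0.002,0,0,0,0,0,-0.002,0,0,0,0])

```text
time: 7.35
tcp_pos: [411.8, -334.1, 25.8]
eef_rot: [-0.184, 1.563, 0.183]
ft_force: [0.3, 0.2, -2.2]
opening: 17.3
```

Request:
apply_moves(rows=[0,-0.001,0,0,0,0,0,-0.002,0,0,0,0,0,-0.002,0,0,0,0])

```text
time: 7.65
tcp_pos: [412.2, -336.0, 25.8]
eef_rot: [-0.184, 1.563, 0.183]
ft_force: [0.1, -0.1, -1.7]
opening: 17.1
```

Request:
apply_moves(rows=[0,-0.001,0,0,0,0,0,-0.002,0,0,0,0,0,-0.003,0,0,0,0])

```text
time: 7.95
tcp_pos: [412.9, -338.9, 25.8]
eef_rot: [-0.184, 1.563, 0.184]
ft_force: [0.9, -0.3, -1.4]
opening: 17.4
```

```bash
python3 - <<'E'
from h import *
from workcell import status
rep(status.get_obs())
E
```

```text
t7.95 depth 34.03 lat -9.85 z 25.81 yaw -76.60 Fx 0.49 Fy 0.81 Fz -1.38 T [0.035 0.037 0.026] op 17.41
```

Gap 3 runs free to 34 mm, so it is slack. I'll draw back and go to gap 2.

Request:
apply_moves(rows=[0,0.01,0,0,0,0,0,0.025,0,0,0,0,0,0.04,0,0,0,0,0,0.046,0,0,0,0,0,0.046,0,0,0,0,0,0.046,0.01,0,0,0,0,0.046,0.02,0,0,0,0,0.046,0.02,0,0,0,0,0.046,0.02,0,0,0])

```text
time: 8.85
tcp_pos: [422.2, -289.6, 25.7]
eef_rot: [-0.184, 1.563, 0.184]
ft_force: [-0.5, 0.4, -2.3]
opening: 16.9
```

Request:
apply_moves(rows=[0,-0.004,0,0,0,0,0,-0.008,0,0,0,0,0,-0.012,0,0,0,0,0,-0.015,0,0,0,0,0,-0.018,0,0,0,0,0,-0.02,0,0,0,0,0,-0.02,0,0,0,0])

```text
time: 9.55
tcp_pos: [426.4, -309.2, 25.9]
eef_rot: [-0.184, 1.563, 0.183]
ft_force: [0.3, 0.1, -1.8]
opening: 16.8
```

```bash
python3 - <<'E'
from h import *
from workcell import status
rep(status.get_obs())
E
```

```text
t9.55 depth 8.27 lat 10.11 z 25.86 yaw -76.61 Fx -0.01 Fy 0.32 Fz -1.82 T [0.073 0.048 0.011] op 16.76
```

Request:
apply_moves(rows=[0,-0.003,0,0,0,0,0,-0.006,0,0,0,0,0,-0.009,0,0,0,0,0,-0.011,0,0,0,0,0,-0.012,0,0,0,0,0,-0.012,0,0,0,0])

```text
time: 10.15
tcp_pos: [429.1, -320.7, 25.8]
eef_rot: [-0.184, 1.563, 0.184]
ft_force: [0.2, -0.0, -1.9]
opening: 17.4
```

Request:
apply_moves(rows=[0,-0.001,0,0,0,0,0,-0.001,0,0,0,0])

```text
time: 10.35
tcp_pos: [429.4, -321.5, 25.8]
eef_rot: [-0.184, 1.563, 0.184]
ft_force: [-0.9, -0.8, -1.4]
opening: 17.0
```

Request:
apply_moves(rows=[0,-0.001,0,0,0,0,0,-0.001,0,0,0,0])

```text
time: 10.55
tcp_pos: [429.6, -322.5, 25.8]
eef_rot: [-0.184, 1.563, 0.184]
ft_force: [0.6, 0.2, -2.1]
opening: 17.5
```

Request:
apply_moves(rows=[0,-0.001,0,0,0,0,0,-0.001,0,0,0,0])

```text
time: 10.75
tcp_pos: [429.8, -323.6, 25.9]
eef_rot: [-0.184, 1.563, 0.184]
ft_force: [-0.2, -0.6, -2.7]
opening: 17.2
```

Depth is about 23 mm.

Request:
apply_moves(rows=[0,-0.001,0,0,0,0,0,-0.001,0,0,0,0])

```text
time: 10.95
tcp_pos: [430.1, -324.6, 25.8]
eef_rot: [-0.184, 1.563, 0.183]
ft_force: [-0.1, 0.1, -2.0]
opening: 17.2
```

Request:
apply_moves(rows=[0,-0.001,0,0,0,0,0,-0.001,0,0,0,0])

```text
time: 11.15
tcp_pos: [430.3, -325.5, 25.8]
eef_rot: [-0.184, 1.563, 0.183]
ft_force: [-0.7, 0.1, -1.2]
opening: 17.1
```

Request:
apply_moves(rows=[0,-0.001,0,0,0,0,0,-0.001,0,0,0,0])

```text
time: 11.35
tcp_pos: [430.5, -326.5, 25.8]
eef_rot: [-0.184, 1.563, 0.183]
ft_force: [-0.0, -0.6, -2.0]
opening: 17.2
```

Request:
apply_moves(rows=[0,-0.001,0,0,0,0,0,-0.001,0,0,0,0])

```text
time: 11.55
tcp_pos: [430.8, -327.5, 25.8]
eef_rot: [-0.184, 1.563, 0.183]
ft_force: [-0.5, -0.2, -2.1]
opening: 17.1
```

Request:
apply_moves(rows=[0,-0.001,0,0,0,0,0,-0.001,0,0,0,0])

```text
time: 11.75
tcp_pos: [431.0, -328.5, 25.9]
eef_rot: [-0.184, 1.563, 0.183]
ft_force: [0.0, -0.2, -1.4]
opening: 17.2
```

Request:
apply_moves(rows=[0,-0.001,0,0,0,0,0,-0.001,0,0,0,0])

```text
time: 11.95
tcp_pos: [431.2, -329.4, 25.8]
eef_rot: [-0.184, 1.563, 0.183]
ft_force: [0.7, 0.6, -0.8]
opening: 17.1
```

Request:
apply_moves(rows=[0,-0.001,0,0,0,0,0,-0.002,0,0,0,0,0,-0.003,0,0,0,0,0,-0.003,0,0,0,0])

```text
time: 12.35
tcp_pos: [431.9, -332.4, 25.8]
eef_rot: [-0.184, 1.563, 0.183]
ft_force: [0.4, 0.6, -1.8]
opening: 17.3
```

```bash
python3 - <<'E'
from h import *
from workcell import status
rep(status.get_obs())
E
```

```text
t12.35 depth 32.15 lat 10.15 z 25.84 yaw -76.60 Fx -0.45 Fy 0.54 Fz -1.80 T [ 0.06   0.027 -0.025] op 17.28
```

Gap 2 is slack as well. Now gap 1.

Request:
apply_moves(rows=[0,0.01,0,0,0,0,0,0.025,0,0,0,0,0,0.04,0,0,0,0,0,0.044,0,0,0,0,0,0.044,0,0,0,0,0,0.044,0.01,0,0,0,0,0.044,0.02,0,0,0,0,0.044,0.02,0,0,0,0,0.044,0.02,0,0,0])

```text
time: 13.25
tcp_pos: [441.6, -284.9, 25.7]
eef_rot: [-0.184, 1.563, 0.184]
ft_force: [0.3, -0.1, -1.9]
opening: 17.6
```

Request:
apply_moves(rows=[0,-0.004,0,0,0,0,0,-0.008,0,0,0,0,0,-0.012,0,0,0,0,0,-0.015,0,0,0,0,0,-0.018,0,0,0,0,0,-0.02,0,0,0,0,0,-0.02,0,0,0,0])

```text
time: 13.95
tcp_pos: [445.8, -304.6, 25.9]
eef_rot: [-0.184, 1.563, 0.183]
ft_force: [0.3, 0.9, -2.2]
opening: 17.2
```

```bash
python3 - <<'E'
from h import *
from workcell import status
rep(status.get_obs())
E
```

```text
t13.95 depth 8.29 lat 30.13 z 25.87 yaw -76.61 Fx -0.82 Fy 0.54 Fz -2.17 T [ 0.001 -0.047 -0.004] op 17.17
```

Request:
apply_moves(rows=[0,-0.003,0,0,0,0,0,-0.006,0,0,0,0,0,-0.009,0,0,0,0,0,-0.011,0,0,0,0,0,-0.012,0,0,0,0,0,-0.012,0,0,0,0])

```text
time: 14.55
tcp_pos: [448.6, -316.0, 25.8]
eef_rot: [-0.184, 1.563, 0.184]
ft_force: [-0.1, -0.8, -1.1]
opening: 17.3
```

Request:
apply_moves(rows=[0,-0.001,0,0,0,0,0,-0.001,0,0,0,0])

```text
time: 14.75
tcp_pos: [448.8, -316.9, 25.8]
eef_rot: [-0.184, 1.563, 0.184]
ft_force: [0.1, 0.2, -1.8]
opening: 17.2
```

Request:
apply_moves(rows=[0,-0.001,0,0,0,0,0,-0.001,0,0,0,0])

```text
time: 14.95
tcp_pos: [449.1, -317.9, 25.9]
eef_rot: [-0.184, 1.563, 0.184]
ft_force: [-0.3, 0.9, -1.2]
opening: 17.4
```

Depth is 22 mm, so single steps from here, one at a time.

Request:
apply_moves(rows=[0,-0.0007,0,0,0,0,0,-0.0007,0,0,0,0])

```text
time: 15.15
tcp_pos: [449.2, -318.6, 25.8]
eef_rot: [-0.184, 1.563, 0.184]
ft_force: [-0.1, -0.1, -2.6]
opening: 16.9
```

Request:
apply_moves(rows=[0,-0.0007,0,0,0,0,0,-0.0007,0,0,0,0])

```text
time: 15.35
tcp_pos: [449.4, -319.3, 25.8]
eef_rot: [-0.184, 1.563, 0.184]
ft_force: [-0.1, 0.7, -2.0]
opening: 17.4
```

Request:
apply_moves(rows=[0,-0.0007,0,0,0,0,0,-0.0007,0,0,0,0])

```text
time: 15.55
tcp_pos: [449.6, -319.9, 25.8]
eef_rot: [-0.184, 1.563, 0.184]
ft_force: [0.1, 0.3, -1.9]
opening: 16.9
```

Request:
apply_moves(rows=[0,-0.0007,0,0,0,0,0,-0.0007,0,0,0,0])

```text
time: 15.75
tcp_pos: [449.8, -320.5, 25.8]
eef_rot: [-0.184, 1.563, 0.184]
ft_force: [0.4, 0.2, -1.5]
opening: 17.3
```

Request:
apply_moves(rows=[0,-0.0007,0,0,0,0,0,-0.0007,0,0,0,0])

```text
time: 15.95
tcp_pos: [450.0, -321.1, 25.8]
eef_rot: [-0.184, 1.563, 0.184]
ft_force: [0.7, 1.5, -2.1]
opening: 16.9
```

Request:
apply_moves(rows=[0,-0.0007,0,0,0,0,0,-0.0007,0,0,0,0])

```text
time: 16.15
tcp_pos: [450.2, -321.7, 25.8]
eef_rot: [-0.184, 1.563, 0.184]
ft_force: [1.5, 1.3, -2.2]
opening: 17.3
```

Request:
apply_moves(rows=[0,-0.0005,0,0,0,0,0,-0.0005,0,0,0,0])

```text
time: 16.35
tcp_pos: [450.3, -322.1, 25.8]
eef_rot: [-0.183, 1.563, 0.184]
ft_force: [2.3, 2.9, -1.7]
opening: 17.1
```

Request:
apply_moves(rows=[0,-0.0005,0,0,0,0,0,-0.0005,0,0,0,0])

```text
time: 16.55
tcp_pos: [450.4, -322.4, 25.8]
eef_rot: [-0.183, 1.563, 0.184]
ft_force: [1.0, 5.6, -2.1]
opening: 17.3
```

```bash
python3 - <<'E'
from h import *
from workcell import status
rep(status.get_obs())
E
```

```text
t16.55 depth 26.74 lat 30.41 z 25.79 yaw -76.58 Fx -5.20 Fy 2.22 Fz -2.10 T [ 0.666 -0.364  0.205] op 17.32
```

Request:
apply_moves(rows=[0,-0.0005,0,0,0,0,0,-0.0005,0,0,0,0])

```text
time: 16.75
tcp_pos: [450.4, -322.6, 25.8]
eef_rot: [-0.183, 1.563, 0.185]
ft_force: [2.3, 4.6, -1.1]
opening: 17.3
```

```bash
python3 - <<'E'
from h import *
from workcell import status
rep(status.get_obs())
E
```

```text
t16.75 depth 26.94 lat 30.38 z 25.75 yaw -76.58 Fx -3.97 Fy 3.27 Fz -1.07 T [ 0.821 -0.328  0.236] op 17.29
```

Request:
apply_moves(rows=[0,-0.0005,0,0,0,0,0,-0.0005,0,0,0,0])

```text
time: 16.95
tcp_pos: [450.4, -322.7, 25.7]
eef_rot: [-0.182, 1.563, 0.186]
ft_force: [2.0, 6.1, -1.2]
opening: 17.2
```

```bash
python3 - <<'E'
from h import *
from workcell import status
rep(status.get_obs())
E
```

```text
t16.95 depth 27.02 lat 30.40 z 25.73 yaw -76.57 Fx -5.46 Fy 3.36 Fz -1.21 T [ 0.953 -0.353  0.217] op 17.20
```

Request:
apply_moves(rows=[0,-0.0005,0,0,0,0,0,-0.0005,0,0,0,0])

```text
time: 17.15
tcp_pos: [450.5, -322.9, 25.7]
eef_rot: [-0.182, 1.563, 0.186]
ft_force: [1.4, 6.4, -0.3]
opening: 17.4
```

```bash
python3 - <<'E'
from h import *
from workcell import status
rep(status.get_obs())
E
```

```text
t17.15 depth 27.25 lat 30.35 z 25.67 yaw -76.57 Fx -5.87 Fy 2.86 Fz -0.32 T [ 1.051 -0.242  0.205] op 17.36
```

Request:
apply_moves(rows=[0,-0.0007,0,0,0,0,0,-0.0007,0,0,0,0])

```text
time: 17.35
tcp_pos: [450.5, -323.3, 25.6]
eef_rot: [-0.181, 1.564, 0.187]
ft_force: [0.9, 6.8, 0.2]
opening: 17.3
```

```bash
python3 - <<'E'
from h import *
from workcell import status
rep(status.get_obs())
E
```

```text
t17.35 depth 27.64 lat 30.30 z 25.56 yaw -76.57 Fx -6.44 Fy 2.43 Fz 0.23 T [ 1.127 -0.254  0.207] op 17.27
```

Request:
apply_moves(rows=[0,-0.0007,0,0,0,0,0,-0.0007,0,0,0,0])

```text
time: 17.55
tcp_pos: [450.5, -323.8, 25.4]
eef_rot: [-0.181, 1.564, 0.187]
ft_force: [0.7, 6.8, -0.2]
opening: 17.2
```

```bash
python3 - <<'E'
from h import *
from workcell import status
rep(status.get_obs())
E
```

```text
t17.55 depth 28.07 lat 30.20 z 25.40 yaw -76.57 Fx -6.47 Fy 2.31 Fz -0.24 T [ 1.194 -0.202  0.213] op 17.22
```

Request:
apply_moves(rows=[0,-0.0007,0,0,0,0,0,-0.001,0,0,0,0])

```text
time: 17.75
tcp_pos: [450.5, -324.3, 25.3]
eef_rot: [-0.18, 1.564, 0.188]
ft_force: [1.4, 8.8, 0.3]
opening: 17.1
```

```bash
python3 - <<'E'
from h import *
from workcell import status
rep(status.get_obs())
E
```

```text
t17.75 depth 28.54 lat 30.13 z 25.29 yaw -76.57 Fx -8.21 Fy 3.38 Fz 0.31 T [ 1.509 -0.097  0.249] op 17.06
```

Request:
apply_moves(rows=[0,0,0,0,0,0,0,0,0,0,0,0])

```text
time: 17.95
tcp_pos: [450.5, -324.3, 25.3]
eef_rot: [-0.18, 1.564, 0.188]
ft_force: [0.7, 8.4, 0.8]
opening: 17.3
```

```bash
python3 - <<'E'
from h import *
from workcell import status,vision
for i in range(4):
    rep(status.get_obs()); c=vision.capture("wrist")
np.savez("w4.npz",**c);cv2.imwrite("pics/w4.png",c["color"][:,:,::-1])
E
```

```text
t17.95 depth 28.58 lat 30.11 z 25.27 yaw -76.57 Fx -7.97 Fy 2.65 Fz 0.78 T [ 1.335 -0.165  0.203] op 17.29
t18.00 depth 28.56 lat 30.11 z 25.23 yaw -76.57 Fx -8.85 Fy 2.50 Fz 0.32 T [ 1.331 -0.181  0.192] op 17.40
t18.05 depth 28.58 lat 30.11 z 25.24 yaw -76.57 Fx -8.00 Fy 3.54 Fz -0.05 T [ 1.357 -0.117  0.251] op 17.58
t18.10 depth 28.55 lat 30.12 z 25.21 yaw -76.57 Fx -8.24 Fy 2.75 Fz -0.46 T [ 1.365 -0.169  0.208] op 17.14
```

View pics/w4.png

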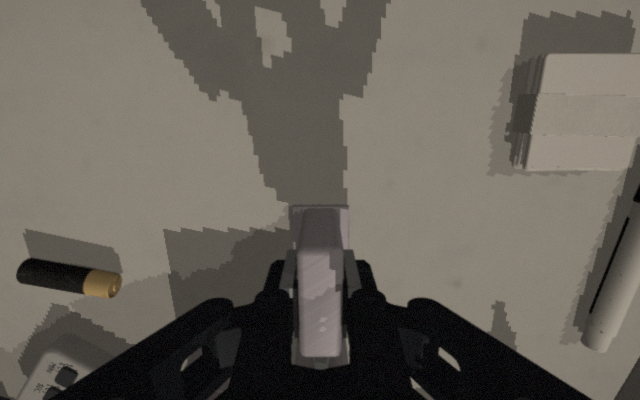

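Force here grows gently while the tip keeps advancing, which suggests leaves rather than a dead stop. Before committing I'll compare it with gap 4.

Request:
apply_moves(rows=[0,0.01,0,0,0,0,0,0.025,0,0,0,0,0,0.04,0,0,0,0,0,0.044,0,0,0,0,0,0.044,0,0,0,0,0,0.044,-0.015,0,0,0,0,0.044,-0.03,0,0,0,0,0.044,-0.045,0,0,0,0,0.044,-0.06,0,0,0,0,0.044,-0.06,0,0,0,0,0.044,-0.06,0,0,0])

```text
time: 19.25
tcp_pos: [382.1, -298.3, 26.0]
eef_rot: [-0.183, 1.562, 0.182]
ft_force: [-0.1, 0.2, -1.6]
opening: 17.2
```

```bash
python3 - <<'E'
from h import *
from workcell import status
o=status.get_obs();rep(o);plan(o,bp(8,-30,26),YAW)
E
```

```text
t19.25 depth -12.62 lat -30.43 z 25.97 yaw -76.69 Fx -0.18 Fy -0.03 Fz -1.58 T [ 0.053 -0.026  0.056] op 17.16
shift [-0.     -0.0206  0.0005] turn [-0.0016  0.0006  0.0004]
shift [-0.     -0.0206  0.0005] turn [ 3.14e+00  6.00e-04 -1.00e-03]
```

Request:
apply_moves(rows=[0,-0.004,0.0004,0,0,0,0,-0.008,0.0004,0,0,0,0,-0.012,0.0004,0,0,0,0,-0.015,0.0004,0,0,0,0,-0.018,0.0004,0,0,0,0,-0.02,0.0004,0,0,0,0,-0.02,0.0004,0,0,0])

```text
time: 19.95
tcp_pos: [387.7, -317.4, 25.8]
eef_rot: [-0.184, 1.563, 0.184]
ft_force: [0.7, -0.9, -1.3]
opening: 17.1
```

Request:
apply_moves(rows=[0,-0.003,0,0,0,0,0,-0.006,0,0,0,0,0,-0.009,0,0,0,0,0,-0.011,0,0,0,0,0,-0.013,0,0,0,0,0,-0.014,0,0,0,0,0,-0.014,0,0,0,0])

```text
time: 20.65
tcp_pos: [390.9, -330.9, 25.8]
eef_rot: [-0.184, 1.563, 0.183]
ft_force: [0.2, -0.1, -1.8]
opening: 17.3
```

```bash
python3 - <<'E'
from h import *
from workcell import status
o=status.get_obs();rep(o)
E
```

```text
t20.65 depth 21.22 lat -29.47 z 25.83 yaw -76.60 Fx 0.16 Fy 0.18 Fz -1.81 T [ 0.002 -0.043  0.033] op 17.27
```

Request:
apply_moves(rows=[0,-0.001,-0.0003,0,0,0,0,-0.0015,-0.0003,0,0,0,0,-0.0015,-0.0003,0,0,0])

```text
time: 20.95
tcp_pos: [390.9, -332.3, 25.8]
eef_rot: [-0.184, 1.563, 0.184]
ft_force: [-0.1, -0.2, -1.3]
opening: 17.4
```

Request:
apply_moves(rows=[0,-0.0007,0,0,0,0,0,-0.0007,0,0,0,0])

```text
time: 21.15
tcp_pos: [391.1, -333.1, 25.8]
eef_rot: [-0.184, 1.563, 0.184]
ft_force: [0.0, -0.1, -1.8]
opening: 17.2
```

Request:
apply_moves(rows=[0,-0.0007,0,0,0,0,0,-0.0007,0,0,0,0])

```text
time: 21.35
tcp_pos: [391.2, -333.7, 25.8]
eef_rot: [-0.184, 1.563, 0.184]
ft_force: [0.7, -0.3, -1.5]
opening: 17.6
```

Request:
apply_moves(rows=[0,-0.0007,0,0,0,0,0,-0.0007,0,0,0,0])

```text
time: 21.55
tcp_pos: [391.3, -334.0, 25.8]
eef_rot: [-0.183, 1.563, 0.184]
ft_force: [0.0, 1.2, -1.4]
opening: 17.4
```

```bash
python3 - <<'E'
from h import *
from workcell import status
o=status.get_obs();rep(o)
E
```

```text
t21.55 depth 24.34 lat -29.74 z 25.78 yaw -76.59 Fx -1.14 Fy 0.32 Fz -1.42 T [ 0.214  0.057 -0.028] op 17.38
```

Request:
apply_moves(rows=[0,-0.0007,0,0,0,0,0,-0.0007,0,0,0,0])

```text
time: 21.75
tcp_pos: [391.3, -334.1, 25.7]
eef_rot: [-0.182, 1.563, 0.185]
ft_force: [-1.1, 3.8, 1.4]
opening: 17.1
```

```bash
python3 - <<'E'
from h import *
from workcell import status
o=status.get_obs();rep(o)
E
```

```text
t21.75 depth 24.43 lat -29.76 z 25.75 yaw -76.59 Fx -3.95 Fy -0.16 Fz 1.36 T [ 0.576  0.191 -0.003] op 17.06
```

Request:
apply_moves(rows=[0,-0.0007,0,0,0,0,0,-0.0007,0,0,0,0])

```text
time: 21.95
tcp_pos: [391.3, -334.2, 25.7]
eef_rot: [-0.181, 1.564, 0.187]
ft_force: [-1.6, 6.8, 1.7]
opening: 17.3
```

```bash
python3 - <<'E'
from h import *
from workcell import status
o=status.get_obs();rep(o)
E
```

```text
t21.95 depth 24.45 lat -29.77 z 25.73 yaw -76.58 Fx -6.98 Fy 0.01 Fz 1.71 T [ 0.82   0.237 -0.051] op 17.26
```

Gap 4 stops dead: depth holds at 24.4 mm while force climbs to 7 N. That makes it the tight gap, and gap 1 the sprung one. I'll draw back and return to gap 1.

Request:
apply_moves(rows=[0,0.01,0,0,0,0,0,0.025,0,0,0,0,0,0.038,0,0,0,0,0,0.038,0,0,0,0,0,0.038,0.015,0,0,0,0,0.038,0.03,0,0,0,0,0.038,0.045,0,0,0,0,0.038,0.06,0,0,0,0,0.038,0.06,0,0,0,0,0.038,0.06,0,0,0])

```text
time: 22.95
tcp_pos: [441.7, -284.7, 25.5]
eef_rot: [-0.185, 1.564, 0.185]
ft_force: [-0.2, 0.0, -2.1]
opening: 17.4
```

```bash
python3 - <<'E'
from h import *
from workcell import status
o=status.get_obs();rep(o);plan(o,bp(24,30.6,26),YAW)
E
```

```text
t22.95 depth -12.02 lat 30.72 z 25.51 yaw -76.53 Fx -0.07 Fy -0.24 Fz -2.10 T [-0.014  0.024  0.022] op 17.36
shift [-0.0005 -0.036  -0.0002] turn [ 0.0013 -0.0009 -0.0003]
shift [-0.0005 -0.036  -0.0002] turn [-3.1403e+00  4.0000e-04 -1.4000e-03]
```

Request:
apply_moves(rows=[0,-0.004,0,0,0,0,0,-0.008,0,0,0,0,0,-0.012,0,0,0,0,0,-0.016,0,0,0,0,0,-0.02,0,0,0,0,0,-0.024,0,0,0,0,0,-0.028,0,0,0,0,0,-0.031,0,0,0,0,0,-0.034,0,0,0,0,0,-0.036,0,0,0,0,0,-0.036,0,0,0,0])

```text
time: 24.05
tcp_pos: [449.8, -320.1, 25.8]
eef_rot: [-0.184, 1.563, 0.183]
ft_force: [0.3, 0.4, -1.6]
opening: 17.1
```

```bash
python3 - <<'E'
from h import *
from workcell import status
o=status.get_obs();rep(o)
E
```

```text
t24.05 depth 24.29 lat 30.34 z 25.84 yaw -76.60 Fx -0.30 Fy 0.36 Fz -1.56 T [ 0.041 -0.006 -0.014] op 17.06
```

Request:
apply_moves(rows=[0,-0.001,0.0003,0,0,0,0,-0.002,0.0003,0,0,0,0,-0.003,0.0003,0,0,0,0,-0.003,0.0003,0,0,0])

```text
time: 24.45
tcp_pos: [450.6, -322.3, 25.7]
eef_rot: [-0.183, 1.563, 0.185]
ft_force: [-0.4, 2.0, -1.6]
opening: 17.4
```

```bash
python3 - <<'E'
from h import *
from workcell import status
o=status.get_obs();rep(o)
E
```

```text
t24.45 depth 26.64 lat 30.68 z 25.74 yaw -76.58 Fx -2.06 Fy 0.10 Fz -1.60 T [0.258 0.025 0.051] op 17.36
```

Better centred now, with no side force. Advancing.

Request:
apply_moves(rows=[0,-0.001,0,0,0,0,0,-0.002,0,0,0,0,0,-0.002,0,0,0,0])

```text
time: 24.75
tcp_pos: [450.7, -322.9, 25.6]
eef_rot: [-0.181, 1.564, 0.187]
ft_force: [-1.0, 6.0, -0.3]
opening: 17.3
```

```bash
python3 - <<'E'
from h import *
from workcell import status
o=status.get_obs();rep(o)
E
```

```text
t24.75 depth 27.21 lat 30.63 z 25.55 yaw -76.57 Fx -6.04 Fy 0.41 Fz -0.29 T [0.868 0.067 0.043] op 17.31
```

Request:
apply_moves(rows=[0,-0.0005,0,0,0,0,0,-0.001,0,0,0,0,0,-0.001,0,0,0,0])

```text
time: 25.05
tcp_pos: [450.7, -323.2, 25.4]
eef_rot: [-0.18, 1.564, 0.188]
ft_force: [-0.2, 7.5, 0.7]
opening: 17.1
```

```bash
python3 - <<'E'
from h import *
from workcell import status
o=status.get_obs();rep(o)
E
```

```text
t25.05 depth 27.53 lat 30.55 z 25.40 yaw -76.56 Fx -7.36 Fy 1.51 Fz 0.72 T [1.075 0.2   0.035] op 17.10
```

Request:
apply_moves(rows=[0,-0.0005,0,0,0,0,0,-0.001,0,0,0,0,0,-0.001,0,0,0,0])

```text
time: 25.35
tcp_pos: [450.8, -323.6, 25.2]
eef_rot: [-0.179, 1.565, 0.189]
ft_force: [-2.2, 8.7, 1.5]
opening: 17.1
```

```bash
python3 - <<'E'
from h import *
from workcell import status
o=status.get_obs();rep(o)
E
```

```text
t25.35 depth 27.99 lat 30.50 z 25.19 yaw -76.56 Fx -8.94 Fy -0.08 Fz 1.54 T [1.267 0.231 0.015] op 17.14
```

Request:
apply_moves(rows=[0,-0.0005,0,0,0,0,0,-0.001,0,0,0,0,0,-0.001,0,0,0,0])

```text
time: 25.65
tcp_pos: [450.8, -324.2, 24.9]
eef_rot: [-0.178, 1.565, 0.19]
ft_force: [-1.4, 9.2, 1.3]
opening: 17.6
```

```bash
python3 - <<'E'
from h import *
from workcell import status
o=status.get_obs();rep(o)
E
```

```text
t25.65 depth 28.54 lat 30.40 z 24.90 yaw -76.56 Fx -9.28 Fy 0.73 Fz 1.25 T [1.361 0.216 0.07 ] op 17.59
```

Request:
apply_moves(rows=[0,-0.0005,0,0,0,0,0,-0.001,0,0,0,0,0,-0.001,0,0,0,0])

```text
time: 25.95
tcp_pos: [450.9, -324.8, 24.7]
eef_rot: [-0.178, 1.565, 0.191]
ft_force: [-2.4, 9.5, 0.3]
opening: 16.8
```

```bash
python3 - <<'E'
from h import *
from workcell import status
o=status.get_obs();rep(o)
E
```

```text
t25.95 depth 29.16 lat 30.34 z 24.66 yaw -76.55 Fx -9.82 Fy -0.12 Fz 0.30 T [1.471 0.256 0.117] op 16.82
```

Request:
apply_moves(rows=[0,-0.0005,0,0,0,0,0,-0.001,0,0,0,0,0,-0.001,0,0,0,0])

```text
time: 26.25
tcp_pos: [451.0, -325.3, 24.5]
eef_rot: [-0.177, 1.566, 0.192]
ft_force: [-1.2, 10.7, -0.4]
opening: 17.4
```

```bash
python3 - <<'E'
from h import *
from workcell import status
o=status.get_obs();rep(o)
E
```

```text
t26.25 depth 29.70 lat 30.32 z 24.49 yaw -76.55 Fx -10.65 Fy 1.30 Fz -0.40 T [1.656 0.231 0.033] op 17.37
```

Request:
apply_moves(rows=[0,-0.0005,0,0,0,0,0,-0.001,0,0,0,0,0,-0.001,0,0,0,0])

```text
time: 26.55
tcp_pos: [451.1, -326.1, 24.3]
eef_rot: [-0.177, 1.566, 0.192]
ft_force: [-1.4, 11.0, 0.1]
opening: 17.2
```

```bash
cat >> h.py <<'E'
def tilt(o):
    R=Ro.from_rotvec(o["eef_rot"]).as_matrix(); x=R[:,0]
    print("tilt: tool x·blockx %.4f ·blocky %.4f"%(x[:2]@XH,x[:2]@YH))
E
python3 - <<'E'
from h import *
from workcell import status
o=status.get_obs();rep(o);tilt(o)
E
```

```text
t26.55 depth 30.43 lat 30.27 z 24.26 yaw -76.55 Fx -10.99 Fy 1.21 Fz 0.06 T [1.698 0.209 0.073] op 17.23
tilt: tool x·blockx -0.0101 ·blocky -0.0019
```

Request:
apply_moves(rows=[0,-0.0005,0,0,0,0,0,-0.001,0,0,0,0,0,-0.001,0,0,0,0])

```text
time: 26.85
tcp_pos: [451.3, -327.0, 24.1]
eef_rot: [-0.177, 1.566, 0.192]
ft_force: [-1.2, 9.9, -1.0]
opening: 17.6
```

```bash
python3 - <<'E'
from h import *
from workcell import status
o=status.get_obs();rep(o);tilt(o)
E
```

```text
t26.85 depth 31.41 lat 30.24 z 24.09 yaw -76.55 Fx -9.96 Fy 1.10 Fz -1.02 T [1.675 0.212 0.043] op 17.56
tilt: tool x·blockx -0.0101 ·blocky -0.0020
```

Request:
apply_moves(rows=[0,-0.001,0,0,0,0,0,-0.002,0,0,0,0,0,-0.002,0,0,0,0])

```text
time: 27.15
tcp_pos: [452.0, -330.1, 24.1]
eef_rot: [-0.178, 1.566, 0.19]
ft_force: [-0.4, 6.4, -2.2]
opening: 17.5
```

```bash
python3 - <<'E'
from h import *
from workcell import status
o=status.get_obs();rep(o);tilt(o)
E
```

```text
t27.15 depth 34.60 lat 30.21 z 24.10 yaw -76.56 Fx -6.33 Fy 1.07 Fz -2.17 T [1.293 0.092 0.118] op 17.46
tilt: tool x·blockx -0.0077 ·blocky -0.0018
```

Past the leaves' lead-in: the force dropped to about 6 N and is steady, so this is the right gap. I'll continue at about 1 cm/s.

Request:
apply_moves(rows=[0,-0.001,0,0,0,0,0,-0.002,0,0,0,0,0,-0.003,0,0,0,0,0,-0.004,0,0,0,0,0,-0.005,0,0,0,0,0,-0.006,0,0,0,0,0,-0.007,0,0,0,0,0,-0.008,0,0,0,0])

```text
time: 27.95
tcp_pos: [454.1, -338.2, 24.4]
eef_rot: [-0.179, 1.565, 0.189]
ft_force: [-0.2, 6.1, -1.8]
opening: 17.1
```

```bash
python3 - <<'E'
from h import *
from workcell import status
o=status.get_obs();rep(o);tilt(o)
E
```

```text
t27.95 depth 42.95 lat 30.31 z 24.42 yaw -76.57 Fx -5.97 Fy 1.19 Fz -1.78 T [1.21  0.089 0.072] op 17.11
tilt: tool x·blockx -0.0069 ·blocky -0.0014
```

Request:
apply_moves(rows=[0,-0.001,0,0,0,0,0,-0.002,0,0,0,0,0,-0.003,0,0,0,0,0,-0.004,0,0,0,0,0,-0.005,0,0,0,0,0,-0.006,0,0,0,0,0,-0.007,0,0,0,0,0,-0.008,0,0,0,0,0,-0.009,0,0,0,0,0,-0.01,0,0,0,0,0,-0.011,0,0,0,0,0,-0.012,0,0,0,0])

```text
time: 29.15
tcp_pos: [456.8, -349.8, 24.4]
eef_rot: [-0.179, 1.565, 0.19]
ft_force: [0.5, 7.0, -1.4]
opening: 17.1
```

```bash
python3 - <<'E'
from h import *
from workcell import status
o=status.get_obs();rep(o);tilt(o)
E
```

```text
t29.15 depth 54.84 lat 30.34 z 24.42 yaw -76.57 Fx -6.71 Fy 2.10 Fz -1.37 T [1.253 0.084 0.014] op 17.15
tilt: tool x·blockx -0.0072 ·blocky -0.0014
```

Request:
apply_moves(rows=[0,-0.001,0,0,0,0,0,-0.002,0,0,0,0,0,-0.003,0,0,0,0,0,-0.004,0,0,0,0,0,-0.004,0,0,0,0])

```text
time: 29.65
tcp_pos: [457.8, -353.8, 24.4]
eef_rot: [-0.179, 1.565, 0.189]
ft_force: [-1.2, 7.0, -1.5]
opening: 17.0
```

Request:
apply_moves(rows=[0,-0.0007,0,0,0,0,0,-0.001,0,0,0,0,0,-0.001,0,0,0,0])

```text
time: 29.95
tcp_pos: [458.0, -354.7, 24.4]
eef_rot: [-0.179, 1.565, 0.189]
ft_force: [-1.1, 6.8, -0.7]
opening: 17.2
```

```bash
python3 - <<'E'
from h import *
from workcell import status
o=status.get_obs();rep(o);tilt(o)
E
```

```text
t29.95 depth 59.89 lat 30.38 z 24.43 yaw -76.57 Fx -6.82 Fy 0.54 Fz -0.71 T [1.22  0.135 0.011] op 17.22
tilt: tool x·blockx -0.0070 ·blocky -0.0014
```

Request:
apply_moves(rows=[0,-0.0005,0,0,0,0,0,-0.001,0,0,0,0,0,-0.001,0,0,0,0])

```text
time: 30.25
tcp_pos: [458.3, -355.7, 24.4]
eef_rot: [-0.179, 1.565, 0.189]
ft_force: [-1.0, 7.9, -1.8]
opening: 17.2
```

Request:
apply_moves(rows=[0.0005,-0.0005,0,0,0,0,0.001,-0.001,0,0,0,0,0.001,-0.001,0,0,0,0])

```text
time: 30.55
tcp_pos: [458.7, -356.9, 23.9]
eef_rot: [-0.179, 1.565, 0.189]
ft_force: [-1.0, 8.6, 0.7]
opening: 17.4
```

```bash
python3 - <<'E'
from h import *
from workcell import status
o=status.get_obs();rep(o);tilt(o)
E
```

```text
t30.55 depth 62.15 lat 30.50 z 23.91 yaw -76.58 Fx -8.55 Fy 1.04 Fz 0.70 T [1.164e+00 1.030e-01 1.000e-03] op 17.41
tilt: tool x·blockx -0.0064 ·blocky -0.0011
```

Request:
apply_moves(rows=[0,-0.0005,0,0,0,0,0,-0.0008,0,0,0,0,0,-0.0008,0,0,0,0])

```text
time: 30.85
tcp_pos: [458.7, -356.9, 23.9]
eef_rot: [-0.178, 1.565, 0.19]
ft_force: [-2.2, 9.8, 1.7]
opening: 17.2
```

```bash
python3 - <<'E'
from h import *
from workcell import status
o=status.get_obs();rep(o);tilt(o)
E
```

```text
t30.85 depth 62.15 lat 30.49 z 23.92 yaw -76.57 Fx -10.04 Fy 0.08 Fz 1.69 T [1.372 0.275 0.046] op 17.20
tilt: tool x·blockx -0.0080 ·blocky -0.0013
```

The depth is held at 62.15 mm while force rises, so the shoulder is home. I'll relax the push, release and retreat upward.

Request:
apply_moves(rows=[0,0.0008,0,0,0,0,0,0.0016,0,0,0,0,0,0.002,0,0,0,0,0,0.002,0,0,0,0])

```text
time: 31.25
tcp_pos: [458.6, -356.9, 23.9]
eef_rot: [-0.181, 1.564, 0.187]
ft_force: [0.4, 5.6, -3.0]
opening: 17.1
```

```bash
python3 - <<'E'
from h import *
from workcell import status
o=status.get_obs();rep(o);tilt(o)
E
```

```text
t31.25 depth 62.19 lat 30.39 z 23.90 yaw -76.58 Fx -5.41 Fy 1.68 Fz -3.03 T [ 1.036  0.066 -0.028] op 17.12
tilt: tool x·blockx -0.0037 ·blocky -0.0009
```

Request:
apply_moves(rows=[0,0,0,0,0,0,0,0,0,0,0,0,0,0,0,0,0,0,0,0,0,0,0,0,0,0,0,0,0,0,0,0,0,0,0,0], fingers=0.6)

```text
time: 31.85
tcp_pos: [459.2, -358.8, 25.0]
eef_rot: [-0.184, 1.563, 0.183]
ft_force: [0.1, -0.8, 0.4]
opening: 51.4
```

```bash
python3 - <<'E'
from h import *
from workcell import status,vision
o=status.get_obs();rep(o);tilt(o)
c=vision.capture("wrist");cv2.imwrite("pics/w5.png",c["color"][:,:,::-1])
E
```

```text
t31.85 depth 64.13 lat 30.55 z 25.03 yaw -76.60 Fx 0.76 Fy -0.10 Fz 0.36 T [ 0.014 -0.023 -0.012] op 51.44
tilt: tool x·blockx 0.0007 ·blocky 0.0002
```

View pics/w5.png

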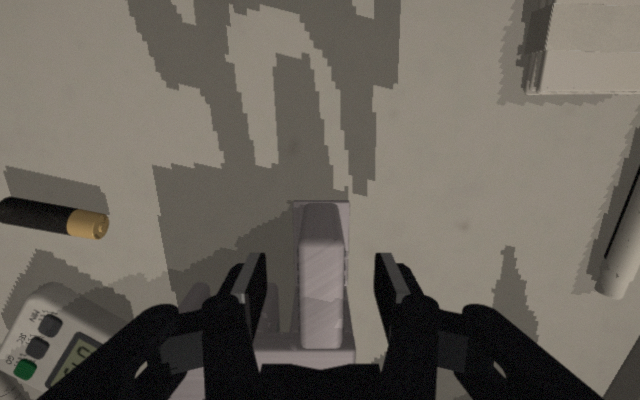

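The gauge stands free between the open fingers, with its handle at (322,275) against the block edge at about row 345. Retreating straight up.

Request:
apply_moves(rows=[-0.02,0,0,0,0,0,-0.05,0,0,0,0,0,-0.09,0,0,0,0,0,-0.13,0,0,0,0,0,-0.16,0,0,0,0,0,-0.18,0,0,0,0,0,-0.18,0,0,0,0,0,-0.18,0,0,0,0,0])

```text
time: 32.7
tcp_pos: [459.1, -358.4, 204.4]
eef_rot: [-0.184, 1.563, 0.184]
ft_force: [-0.6, -0.2, 0.0]
opening: 51.3
```

```bash
python3 - <<'E'
from h import *
from workcell import status,vision
o=status.get_obs();rep(o)
c=vision.capture("wrist");np.savez("w6.npz",**c);cv2.imwrite("pics/w6.png",c["color"][:,:,::-1])
s=vision.capture("side");cv2.imwrite("pics/s6.png",cv2.resize(s["color"][225:320,250:410,::-1],None,fx=5,fy=5,interpolation=cv2.INTER_CUBIC))
W=cloud(c)
m=(abs(W[...,0]-458)<40)&(abs(W[...,1]+345)<45)&(W[...,2]>48)&(W[...,2]<66)
p=W[m]; q=p[:,:2]; print(len(p),p[:,2].mean(),cv2.minAreaRect(q.astype(np.float32)), np.percentile(q@XH-FRONT,[1,50,99]))
E
```

```text
t32.70 depth 63.73 lat 30.49 z 204.36 yaw -76.59 Fx 0.01 Fy -0.64 Fz 0.03 T [ 0.043 -0.024  0.007] op 51.27
1479 54.45912164455876 ((453.6461181640625, -360.1811218261719), (53.98392105102539, 59.57598114013672), 0.39445823431015015) [-50.7171214  -17.34257207   9.75305572]
```

View pics/w6.png

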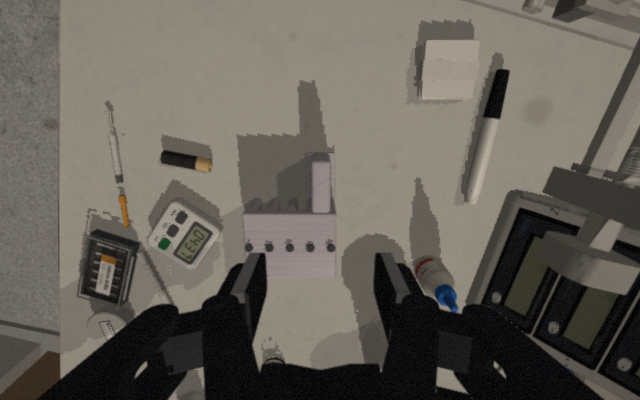

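View pics/s6.png

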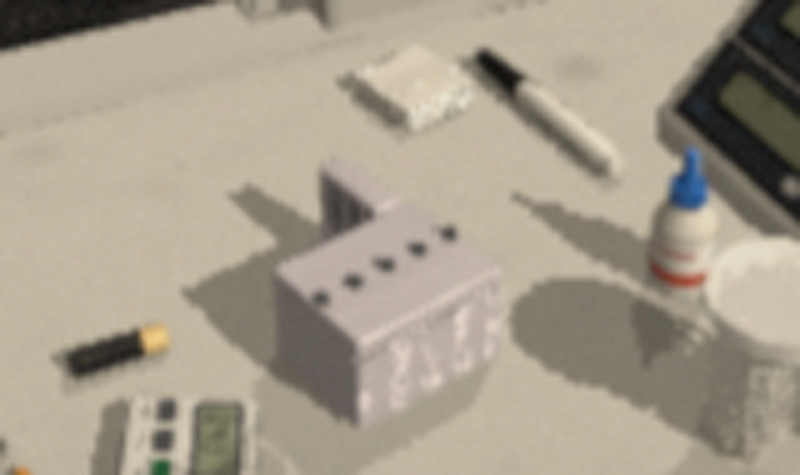

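The wrist view shows the handle spanning rows 153 to 212, with the block edge at row 213. Its rear edge lies 50 mm from the block face, so the shoulder is flush. It stands upright and in line, and the bystanders are in place. Handing in.

```bash
python3 - <<'E'
from workcell import r
print(r.close_job())
E
```

```text
the job is handed in; nothing more can be done
None
```

The gauge is standing in gap 1, released, with its shoulder against the block. I handed the job in at about 33 s of the 72 s allowed; no verdict was reported.

**What each gap felt like**

| Gap | Result | What I felt |
|---|---|---|
| 3 | Slack | No force down to 34 mm deep |
| 2 | Slack | No force down to 32 mm deep |
| 4 | Tight | Dead stop at 24.4 mm; I backed off at about 7 N, below the 16 N at which the shim slips |
| 1 | Right | Leaves met at about 26 mm, passed with a peak of about 11 N, then a steady 6 to 7 N drag |

**Last checks**
- **Fit:** in gap 1 the blade stopped at 62.15 mm while the push rose to about 10 N, so the shoulder was home. I then eased off and released.
- **Picture:** the gauge stands upright and in line, with the handle's rear edge 50.7 mm from the block face against its 50 mm length. The gripper is clear above it, and the bystanders in view look undisturbed.

**What disagreed or went unchecked**
- The peak in gap 1 was about 11 N, slightly above the stated 10 N.
- I first met the leaves slightly off-centre and drew back at about 8 N to compare with gap 4.
- My rectangle fit to the final depth image mixed in part of the block, so I did not use it for angle. I judged alignment by eye and from the tool heading.
- I could not read the shim position or the final contact force directly.

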